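# Release and check the tension arm of a wire-feed stand

### The job

Free the parked tension arm of the wire-feed stand by poking the slim release pin down through the small hole in the grey housing, so that the arm springs right back to its rest stop. Then check the spring: push the arm's roller until the pointer stands right at the black index tab on the scale, hold it there for a full second, and let the arm go back to its stop. Finish with the pin hanging upright in the tool stand again, and leave the tab, the other tools, the circuit board and the black cone as they stand.

Things in the scene. Friction and masses are not known exactly. Their poses are not given: they have to be found in the camera images.
- rig: Wire-feed stand, fixed: aluminium base 240 (x) x 290 (y) x 10 mm, origin under its centre. Grey housing 120 x 100 mm, top at 62 mm, centred at (0, -90) mm, covers the arm's pivot. White scale at the +y side, radius 148 to 188 mm round the pivot, top at 14 mm. Obstacles: 18 mm wide guide posts, 76 mm high, at (-100, -40) and (100, 125); 20 mm spindle on a 52 mm foot, 70 mm high, at (90, -100).
- hole (a point): Centre of the mouth of the 15 mm access hole in the 6 mm thick housing top, 62 mm above the bench. 14 mm below the mouth is the flat top (11 mm wide) of the hidden sprung catch; pressing that straight down by 8 to 10 mm frees the arm (about 5 to 9 N; solid stop at 12 mm). It springs up again by itself.
- pivot (a point): On the arm's vertical pivot axis, 18 mm above the bench. Axes as those of rig.
- dancer (a joint): Tension arm's deflection, rad: 0 = relaxed, at its rest stop; grows as it is pushed clockwise seen from above. Starts parked at about 1.2. At 0 it points from the pivot 125 degrees counter-clockwise from rig's +x. Spring 0.5 N m/rad x (deflection + 0.4), damped: comes home in about 0.7 s. Once freed, it meets the catch again at about 0.95 when pushed back from rest.
- roller (a point): Top centre, 62 mm above the bench, of the white upright roller (16 mm diameter, 40 mm high, free from 22 to 62 mm height) near the end of the steel arm, 130 mm from the pivot: push here. The arm itself is a flat bar 14 mm wide, 14 to 22 mm above the bench.
- pointer (a point): Tip of the arm's thin pointer, 165 mm from the pivot, 18 mm above the bench.
- tab (a joint): Where the index tab is clipped on the scale, in rad of arm deflection: the pointer stands right at the tab when dancer equals this value (0.35 to 0.75). The tab can slip if it is knocked.
- tabmark (a point): The place, 165 mm from the pivot and 18 mm above the bench, where the pointer's tip is when it stands right at the tab. The tab is a black block 22 x 12 x 10 mm on the outer rim of the scale, with a thin nose that points to the pivot.
- stand: Light wooden tool stand, fixed: 60 (x) x 170 (y) x 60 mm high, origin at the centre of its underside; three upright through holes, 15 mm in diameter, at x 0 and y -55, 0, 55 mm. A tool hangs in each by its collar, in an order that changes.
- pin: The release pin: slim plain black round handle, 14 mm in diameter and 76 mm long, above a steel collar 24 mm in diameter and 4 mm thick; below the collar a steel shank 8 mm in diameter and 54 mm long. Origin at the centre of the collar's underside (60 mm above the bench in the stand), +z towards the handle, whose top is 80 mm above the origin. About 60 g.
- driver: Bystander tool in the stand: fat black round handle 26 mm in diameter with a small cap, top 72 mm above its collar's underside, which is its origin.
- scraper: Bystander tool in the stand: square wooden handle 18 x 18 mm, top 54 mm above its collar's underside, which is its origin.
- board: Bystander: loose power-supply circuit board, 75 (x) x 130 (y) mm, 48 mm high over its heat sink, origin at the centre of its underside.
- cone: Bystander: loose black plastic cone holder, 72 mm in diameter at the foot, 42 mm at the top, 145 mm high, origin at the centre of its underside.
Not all that is in view belongs to the job. Of the things that look like the stand, the smallest one is meant. Leave any pink look-alike of the pin alone.

How it is judged:
On the way, in this order (a step that is already met when the one before it is completed fails the run):
1. the arm has been freed and has come back to its rest stop (value of joint dancer below 0.08 rad), for 0.2 s.
2. the pointer is held right at the index tab for a second (distance between pointer and tabmark below 0.005 m), for 1 s.
At the end, for the whole second after the job is handed in: The arm is at rest at its stop (deflection under 0.08 rad) and the pin hangs upright (within 0.15 rad) in a hole of the tool stand, collar down on the wood (within 4 mm), at rest (value of joint dancer below 0.08 rad and velocity of joint dancer between -0.05 and 0.05 rad/s and angle between pin's own z axis and vertical below 0.15 rad and linear speed of pin below 0.02 m/s and z of pin in the frame of stand between 0.056 and 0.064 m and x of pin in the frame of stand between -0.01 and 0.01 m and y of pin in the frame of stand between -0.065 and 0.065 m); the robot touches nothing.
It fails at once if the index tab is shifted by more than 5 mm (distance of tabmark from where it was at the start of the episode above 0.005 m).
It fails at once if another tool is moved by more than 25 mm (distance of any of driver, scraper from where it was at the start of the episode above 0.025 m).
It fails at once if the circuit board or the cone is moved by more than 25 mm (distance of any of board, cone from where it was at the start of the episode above 0.025 m).
It also fails if it takes over 70 s, if anything falls off the work surface, if the arm or the gripper's body presses on something with over 40 N, if the wrist force passes 120 N, or if a joint passes its speed limit or range.

### The arm

A 6-joint arm with a two-finger parallel gripper is mounted at the origin on the work surface. World frame = base frame: x ahead of the robot, y to its left, z up, the work surface at z = 0. Lengths are in m, angles in rad, forces in N, time in s.
With the tool pointing down it reaches from about 0.275 to 0.875 m from the base axis. Payload 12.5 kg.
Tool frame: the origin (TCP) lies midway between the tips of the shut fingers; the grasp point (between the pads) lies 19 mm behind it; x points along the fingers, y is the direction in which the jaws open and shut, and the axes are right-handed (so a half turn about x gives the same grasp; the last joint's range is limited). The gripper opens to 85 mm and grips with 20 to 120 N. Pads are 22 mm wide; open, the fingers measure 114 mm over their backs; the gripper's body (76 mm by 85 mm) begins 54 mm behind the grasp point. The pads swing forward as they close: fully open they stand 13 mm farther back than shut.
Start: joints at [1.161, 0.351, 1.652, -0, 1.139, -0.085], TCP at [0.175, 0.521, 0.231] pointing down, gripper open.
Joint ranges: [-2.75, 2.75], [-0.79, 2.1], [0.01, 2.65], [-1.57, 4.71], [0.07, 3.14], [-2.87, 2.87]. Speed limits (rad/s): [2.22, 2.22, 2.79, 3.14, 3.14, 3.14].

### API

Orientations are given as a rotation vector (axis times angle).
In Python, from plant import read_state, eyes, env gives the robot as it stands.
- The arm moves only by the tool move_arm, never from a script. Its argument "targets" is text: rows parted by semicolons, each of 7 numbers parted by spaces: the shift along the world's x, y, z in mm, then the turn, a rotation vector about the world's x, y, z in rad, then the opening in per cent of the stroke, from 0 (shut) to 100 (fully open). In form: dx dy dz wx wy wz grip; .... A call has 1 to 5 rows; each row is the pose to reach, as a shift and turn from the pose commanded when the call began; what a row does not reach only later rows make up. A row lasts 1/12 s, in which the tool goes at most 41.7 mm and 7.16 degrees, less where a joint would pass 70% of its speed; a pose out of reach is approached as far as the arm can. A call with a gripper value outside its range is refused whole. The fingers move at their own pace and stop on an object; "force" is the grip in N (left out, the last holds). Time passes only in rows, so rows that repeat a pose let the fingers close. It gives the time, the measured TCP pose, the force and the opening at its end, in the units of the state.
- read_state(): the state, without advancing time (a new reading comes with each control period).
- eyes.grab_frame(name): name is "scene" or "top" or "wrist"; returns the picture (384x512x3 uint8, red, green, blue); there is no depth.
- eyes.get_calibration(name): a dict with "camera_matrix" (3x3 intrinsics, pixels), "k1" (the pictures are not rectified: a ray, as slopes to the right and down, at radius r is drawn at 1 + k1 r^2 times it, then the intrinsics apply), "eye" and "orientation" of the camera in the world. Camera axes: x right, y down, z forward; pixel columns grow to the right and rows downward; lengths in m; the calibration is good to about 2 mm. A picture is of the moment at which its call begins: read the wrist's pose just before it. get_calibration takes no time and is no camera call; for the wrist camera it gives the pose at the moment of the call.
- env.job_done(): hands the job in, once; it reports no verdict.
The state is a dict: "t": time; "qpos": joint angles; "dq": joint speeds; "tau": joint torques, N m; "tool_pos": TCP position; "orientation": TCP orientation; "ft_force": force on the tool from outside, world axes, zero at the start; "torque": the same for the moment, N m; "grip_width": finger opening in m.
Only numpy, scipy, OpenCV 4.12 (cv2) and the standard library are available. Lean on these libraries where they do the work, as an engineer would, in place of code of your own. Each camera call takes 0.05 s, during which the arm holds its last target.

## Working session

There is one attempt and no reset: what is moved stays moved. The work goes in short steps, Python scripts to look and compute and a tool call to move; the robot and the scene stay as the last step left them, time stands still between calls to the robot, and variables do not carry over. Pictures are saved under pics/ and viewed, and the job is handed in when it is done.

Besides the shell and the picture viewer there is one more tool, called after "Call:" by a JSON object that holds its "method" and its "body". move_arm: Moves the arm, as the interface text tells. Its arguments: {"type":"object","properties":{"targets":{"type":"string"},"force":{"type":"number"}},"required":["targets"]}

```bash
ls; mkdir -p pics; python3 - <<'E'
from plant import read_state, eyes, env
import cv2
print(read_state())
for n in ("scene","top","wrist"):
    print(n,eyes.get_calibration(n))
    cv2.imwrite(f"pics/{n}0.png",eyes.grab_frame(n)[:,:,::-1])
E
```

```text
pics
{'t': 0.0, 'qpos': array([ 1.16141361e+00,  3.51239264e-01,  1.65240995e+00,  1.09774718e-06,
        1.13908764e+00, -8.46203774e-02]), 'dq': array([-1.23655787e-03, -1.76799825e-05,  1.44655330e-04,  1.02515879e-03,
        1.25061179e-03, -5.25934712e-04]), 'tau': array([-4.92201780e-04, -5.06101871e+01, -2.91405845e+01, -1.40947363e-04,
        4.53719185e-03, -1.70768965e-05]), 'tool_pos': array([0.17535399, 0.52095907, 0.23076213]), 'orientation': array([ 0.25400087,  1.55600986, -0.25574959]), 'ft_force': array([-0.78627144,  0.44576029,  0.23849578]), 'torque': array([ 0.01264679, -0.01920219,  0.00495744]), 'grip_width': 0.08531922823690898}
scene {'camera_matrix': array([[458.73362514,   0.        , 254.13116199],
       [  0.        , 458.73362514, 184.04907791],
       [  0.        ,   0.        ,   1.        ]]), 'k1': -0.1182993476179154, 'eye': array([1.2043319 , 0.71225469, 0.96993094]), 'orientation': array([-1.09634459, -2.38941741,  1.0010159 ])}
top {'camera_matrix': array([[376.71163377,   0.        , 250.26187549],
       [  0.        , 376.71163377, 189.22832739],
       [  0.        ,   0.        ,   1.        ]]), 'k1': -0.1038856138556002, 'eye': array([0.37482893, 0.147359  , 1.01318314]), 'orientation': array([-2.15410814,  2.15645202, -0.18233631])}
wrist {'camera_matrix': array([[283.35091409,   0.        , 255.88644898],
       [  0.        , 283.35091409, 192.76341287],
       [  0.        ,   0.        ,   1.        ]]), 'k1': -0.04750887507999965, 'eye': array([0.10894789, 0.54305516, 0.37444361]), 'orientation': array([2.36187387, 1.69651959, 0.23495015])}
```

View pics/scene0.png

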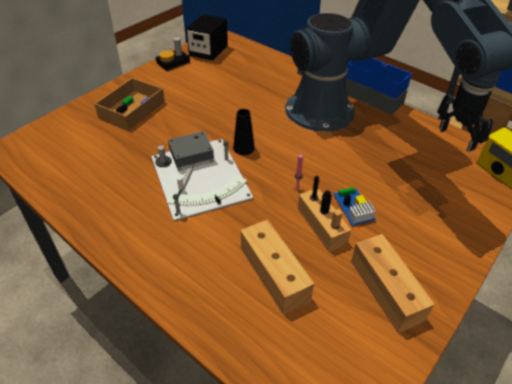

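View pics/top0.png

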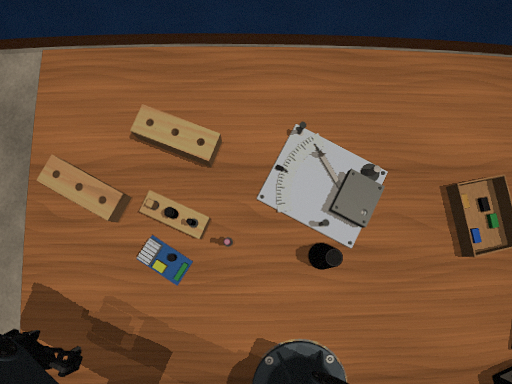

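View pics/wrist0.png

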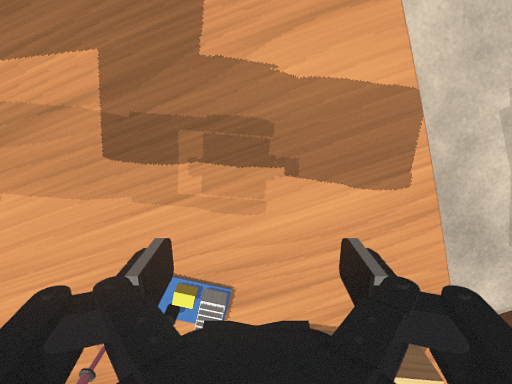

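```bash
cat > h.py <<'E'
import numpy as np, cv2
from scipy.spatial.transform import Rotation as R
from plant import read_state, eyes, env
def cal(n): return eyes.get_calibration(n)
def und(c,uv):
    uv=np.atleast_2d(np.array(uv,float)); K=c['camera_matrix']
    d=np.c_[(uv[:,0]-K[0,2])/K[0,0],(uv[:,1]-K[1,2])/K[1,1]]
    s=d.copy()
    for _ in range(30): s=d/(1+c['k1']*(s**2).sum(1,keepdims=True))
    return s
def ray(c,uv):
    s=und(c,uv); v=np.c_[s,np.ones(len(s))]
    return R.from_rotvec(c['orientation']).apply(v)
def atz(c,uv,z):
    v=ray(c,uv); e=c['eye']; return e+v*((z-e[2])/v[:,2:])
def proj(c,P):
    P=np.atleast_2d(np.array(P,float)); q=R.from_rotvec(c['orientation']).inv().apply(P-c['eye'])
    s=q[:,:2]/q[:,2:]; s=s*(1+c['k1']*(s**2).sum(1,keepdims=True))
    K=c['camera_matrix']; return np.c_[K[0,0]*s[:,0]+K[0,2],K[1,1]*s[:,1]+K[1,2]]
def tri(cs,uvs):
    A=np.zeros((3,3));b=np.zeros(3);L=[]
    for c,u in zip(cs,uvs):
        v=ray(c,u)[0];v/=np.linalg.norm(v);M=np.eye(3)-np.outer(v,v);A+=M;b+=M@c['eye'];L.append((M,c['eye']))
    p=np.linalg.solve(A,b); return p,[float(np.linalg.norm(M@(p-e))) for M,e in L]
def crop(im,x0,y0,w,h,s,fn):
    cv2.imwrite(fn,cv2.resize(im[y0:y0+h,x0:x0+w],None,fx=s,fy=s,interpolation=cv2.INTER_CUBIC))
E
python3 - <<'E'
from h import *
t=cv2.imread('pics/top0.png');s=cv2.imread('pics/scene0.png')
crop(t,130,180,130,90,6,'pics/c1.png');crop(t,250,110,150,150,4,'pics/c2.png')
crop(s,280,140,120,110,5,'pics/c3.png');crop(s,140,100,130,125,5,'pics/c4.png')
c=cal('top')
print(atz(c,[[191,222],[151,204],[171,213]],.06))
E
```

```text
[[0.43202092 0.27599852 0.06      ]
 [0.47758953 0.37912701 0.06      ]
 [0.45472794 0.32726397 0.06      ]]
```

View pics/c1.png

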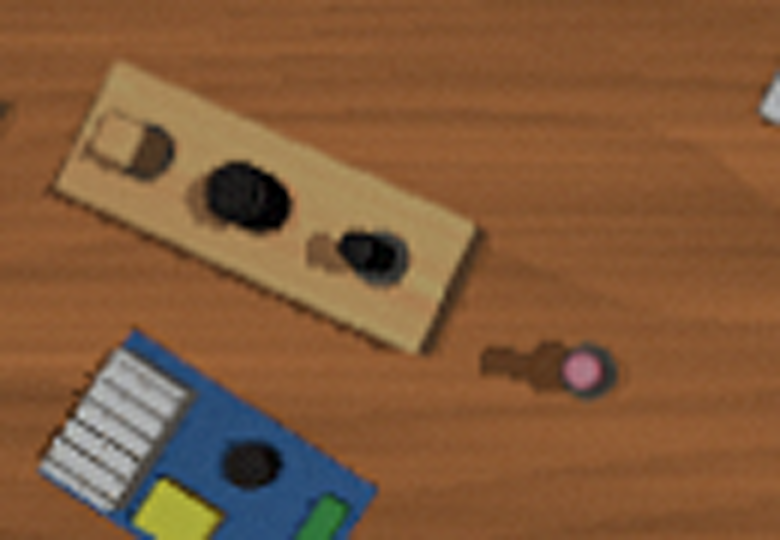

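View pics/c2.png

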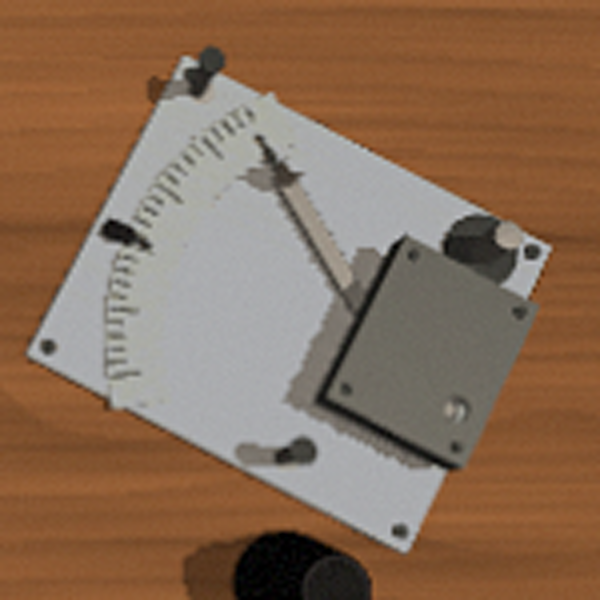

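View pics/c3.png

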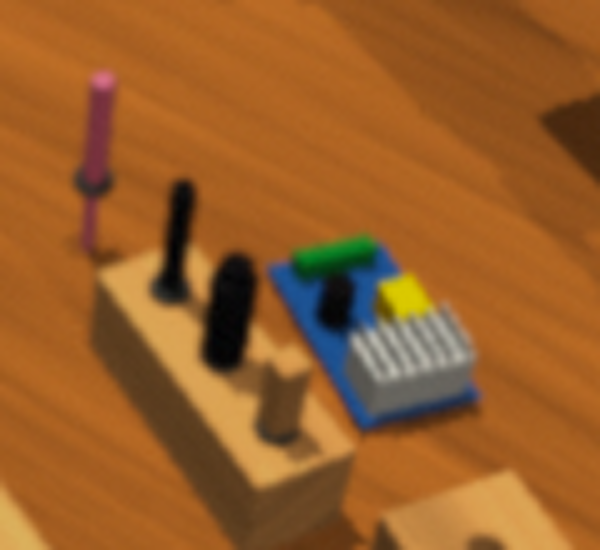

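View pics/c4.png

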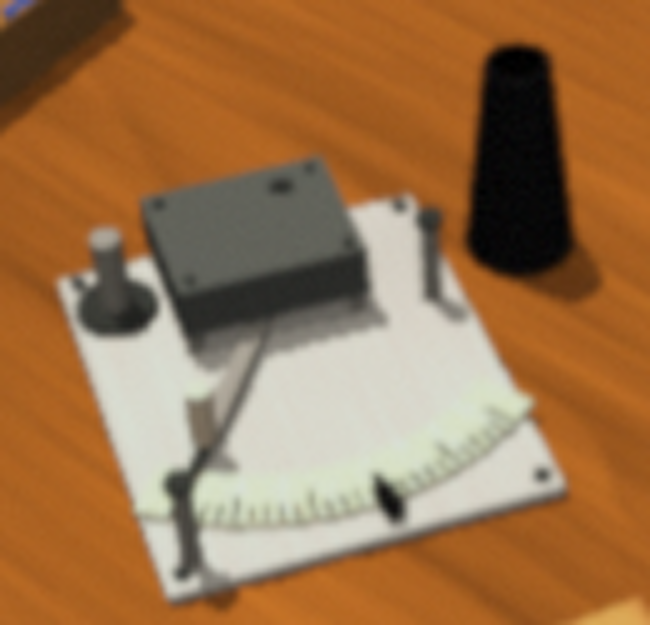

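```bash
cat >> h.py <<'E'
def rigfit(c,uv,pts,guess):
    from scipy.optimize import least_squares
    def w(p): return np.c_[R.from_rotvec([0,0,p[2]]).apply(pts)+[p[0],p[1],0]]
    r=least_squares(lambda p:(proj(c,w(p))-uv).ravel(),guess); return r.x,r.fun.reshape(-1,2)
E
python3 - <<'E'
from h import *
t=cal('top');s=cal('scene')
def T(x,y): return [250+x/4-.5,110+y/4-.5]
def T1(x,y): return [130+x/6-.5,180+y/6-.5]
def S3(x,y): return [280+x/5-.5,140+y/5-.5]
def S4(x,y): return [140+x/5-.5,100+y/5-.5]
for n,a,b in [('pintop',T1(350,243),S3(183,187)),('collar',T1(380,258),S3(172,288)),('hole',T(457,409),S4(280,186)),('tab',T(118,231),S4(389,498)),
  ('stand near',T1(422,352),S3(98,272)),('stand far',T1(118,62),S3(352,452))]:
    print(n,tri([t,s],[a,b]))
pts=np.array([[.12,.145,.01],[.12,-.145,.01],[-.12,-.145,.01],[-.12,.145,.01]])
uv=np.array([T(185,58),T(550,245),T(408,550),T(30,355)])
p,res=rigfit(t,uv,pts,[.5,0,-.47]);print(p,res)
suv=np.array([S4(172,600),S4(60,283),S4(410,195),S4(563,492)])
p2,res=rigfit(s,suv,pts,[.5,0,-.47]);print(p2,res)
h=atz(t,T(457,409),.062)[0]; 
Ri=R.from_rotvec([0,0,p[2]]).inv()
for n,u,z in [('hole',T(457,409),.062),('ptr',T(258,137),.018),('tabnose',T(148,243),.018),('tabc',T(115,228),.02),('roller',T(285,172),.062)]:
    q=atz(t,u,z)[0]; print(n,q,Ri.apply(q-[p[0],p[1],0]))
E
```

```text
pintop (array([0.43246487, 0.27140507, 0.14116318]), [0.0012662871734748277, 0.0012662871734748751])
collar (array([0.43068622, 0.27083237, 0.06286401]), [0.00015999979128280574, 0.000159999791282683])
hole (array([ 0.45753664, -0.16652052,  0.06229527]), [0.0008887597656596148, 0.0008887597656595937])
tab (array([0.58208288, 0.04667677, 0.02112295]), [0.001140627283390514, 0.0011406272833905354])
stand near (array([0.40680204, 0.23589988, 0.03384436]), [0.02494551919025294, 0.024945519190253004])
stand far (array([0.49895988, 0.39901628, 0.08557419]), [0.02300105824821455, 0.02300105824821442])
[ 0.53718647 -0.07401957 -0.48159226] [[-0.4424088  -1.33432137]
 [ 1.15039752 -0.40731765]
 [ 0.56405964  1.2796813 ]
 [-1.17243949  0.25722791]]
[ 0.53930239 -0.07213956 -0.49003816] [[-0.99902739  0.21412265]
 [-0.62057454 -0.22297021]
 [ 0.32971861  0.26069527]
 [ 1.30453487 -0.53144597]]
hole [ 0.45705135 -0.16583648  0.062     ] [-0.02849167 -0.11849137  0.062     ]
ptr [ 0.64817236 -0.05008297  0.018     ] [0.08727497 0.07262168 0.018     ]
tabnose [0.57384019 0.0271041  0.018     ] [-0.01435489  0.10659939  0.018     ]
tabc [0.58368857 0.0495022  0.02      ] [-0.01600129  0.13101158  0.02      ]
roller [ 0.6126195  -0.05844146  0.062     ] [0.05963752 0.04874613 0.062     ]
```

```bash
python3 - <<'E'
from h import *
st=read_state();M=R.from_rotvec(st['orientation']).as_matrix();print(M.round(4))
c=cal('wrist');print((M.T@(c['eye']-st['tool_pos'])).round(4));print((M.T@R.from_rotvec(c['orientation']).as_matrix()).round(3))
t=cal('top');print('cone',atz(t,[[331.5,258]],.145),'pinktop',atz(t,[[227,241.5]],.14))
E
```

```text
[[-3.000e-04  3.191e-01  9.477e-01]
 [-8.000e-04  9.477e-01 -3.191e-01]
 [-1.000e+00 -8.000e-04 -1.000e-04]]
[-0.1436 -0.0004 -0.07  ]
[[-0.001 -0.272  0.962]
 [ 1.    -0.     0.   ]
 [ 0.     0.962  0.272]]
cone [[ 0.34350792 -0.05838653  0.145     ]] pinktop [[0.38243968 0.181667   0.14      ]]
```

Call:
{"method": "move_arm", "body": {"targets": "40 -40 10 0 0 -0.12 100; 80 -80 20 0 0 -0.24 100; 110 -110 20 0 0 -0.36 100; 140 -140 20 0 0 -0.48 50; 170 -170 20 0 0 -0.6 50", "force": 40}}

```text
t: 0.57
tool_pos: [0.3227, 0.3734, 0.2511]
orientation: [0.726, 1.446, -0.725]
ft_force: [0.7, 1.1, -0.2]
grip_width: 0.0637
```

Call:
{"method": "move_arm", "body": {"targets": "20 -20 0 0 0 -0.12 50; 40 -40 0 0 0 -0.24 50; 60 -60 0 0 0 -0.36 50; 80 -75 0 0 0 -0.48 50; 86 -80 0 0 0 -0.6 50"}}

```text
t: 0.98
tool_pos: [0.4098, 0.2929, 0.2507]
orientation: [1.181, 1.226, -1.181]
ft_force: [-0.5, -0.0, 1.2]
grip_width: 0.0429
```

Call:
{"method": "move_arm", "body": {"targets": "0 0 0 0 0 -0.12 50; 0 0 0 0 0 -0.24 50; 0 0 0 0 0 -0.36 50; 0 0 0 0 0 -0.465 50; 0 0 0 0 0 -0.465 50"}}

```text
t: 1.4
tool_pos: [0.4077, 0.2948, 0.2506]
orientation: [1.514, 0.978, -1.514]
ft_force: [0.3, 0.6, -0.1]
grip_width: 0.0426
```

```bash
python3 - <<'E'
from h import *
st=read_state();print(st['t'],st['tool_pos'],R.from_rotvec(st['orientation']).as_matrix().round(4),st['grip_width'])
c=cal('wrist');im=eyes.grab_frame('wrist')[:,:,::-1];cv2.imwrite('pics/w1.png',im)
np.save('w1.npy',c,allow_pickle=True)
E
```

```text
1.4 [0.4077239  0.29482228 0.25062558] [[-4.000e-04  9.115e-01 -4.112e-01]
 [-2.000e-04 -4.112e-01 -9.115e-01]
 [-1.000e+00 -2.000e-04  3.000e-04]] 0.04264274463076845
```

View pics/w1.png

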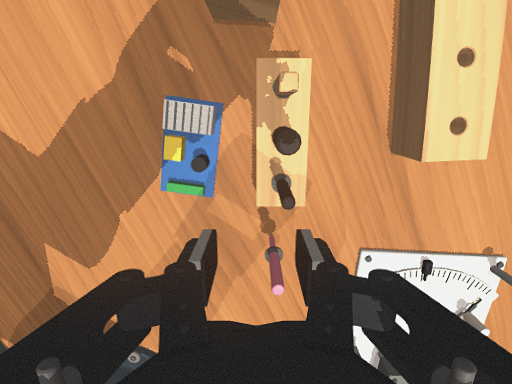

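Wrist view: smallest stand at x 257–311, y 58–206, holding the scraper (288,82), fat driver (286,141) and slim black pin (collar 281,182, top 288,203). Pin candidates are the slim black pin, the fat driver (286,141) and the pink look-alike (276,265). I choose the slim black one.

```bash
python3 - <<'E'
from h import *
im=cv2.imread('pics/w1.png');crop(im,250,150,70,70,8,'pics/w1c.png');crop(im,350,230,162,130,5,'pics/w1r.png')
E
```

```text
(no output)
```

View pics/w1c.png

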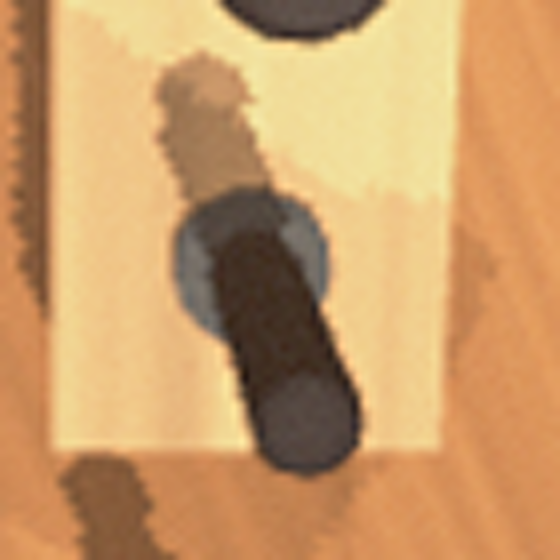

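```bash
python3 - <<'E'
from h import *
w=np.load('w1.npy',allow_pickle=True).item();t=cal('top');s=cal('scene')
def T1(x,y): return [130+x/6-.5,180+y/6-.5]
def S3(x,y): return [280+x/5-.5,140+y/5-.5]
print(tri([w,t,s],[[288.5,202.5],T1(350,243),S3(183,187)]), atz(w,[[288.5,202.5]],.14))
print(tri([w,t,s],[[280.7,182.2],T1(380,258),S3(172,288)]),atz(w,[[280.7,182.2]],.064))
# stand axis direction
a=atz(w,[[250+50/8-.5,150-.5],[250+50/8-.5,150+450/8-.5],[250+440/8-.5,150+450/8-.5]],.06);print(a)
d=a[0]-a[1];print(np.arctan2(-d[0],d[1]))
E
```

```text
(array([0.43122613, 0.27113435, 0.14043869]), [0.0016480126441822888, 0.00152870745311017, 0.00169646112110217]) [[0.42957263 0.27083144 0.14      ]]
(array([0.42994539, 0.27105992, 0.0620619 ]), [0.0011824378922608038, 0.0006979868454446313, 0.0007428354904099061]) [[0.42903425 0.2722858  0.064     ]]
[[0.41764275 0.31977813 0.06      ]
 [0.38895663 0.25626076 0.06      ]
 [0.4442343  0.23131058 0.06      ]]
-0.4242055160148759
```

Call:
{"method": "move_arm", "body": {"targets": "23 -24 -20 0 0 0 50; 23 -24 -60 0 0 0 50; 23 -24 -100 0 0 0 50; 23 -24 -140 0 0 0 50; 23 -24 -152 0 0 0 50"}}

```text
t: 1.87
tool_pos: [0.4283, 0.2695, 0.0938]
orientation: [1.502, 0.984, -1.514]
ft_force: [-0.6, 0.1, -0.9]
grip_width: 0.043
```

```bash
python3 - <<'E'
from h import *
st=read_state();print(st['t'],st['tool_pos'],st['ft_force'])
im=eyes.grab_frame('wrist')[:,:,::-1];cv2.imwrite('pics/w2.png',im)
E
```

```text
1.8667 [0.4283491  0.26949948 0.09384987] [-0.60665138  0.13345413 -0.89773518]
```

View pics/w2.png

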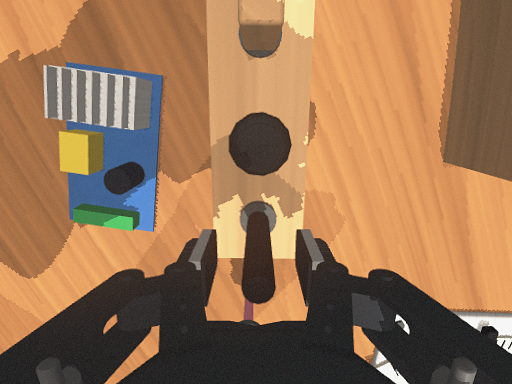

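Pin handle (258,290) stands centred between the pads (205 and 311). Closing.

Call:
{"method": "move_arm", "body": {"targets": "0 0 0 0 0 0 50; 0 0 0 0 0 0 5; 0 0 0 0 0 0 5; 0 0 0 0 0 0 5; 0 0 0 0 0 0 5", "force": 50}}

```text
t: 2.33
tool_pos: [0.4316, 0.2714, 0.1003]
orientation: [1.513, 0.981, -1.508]
ft_force: [-0.4, 0.1, 7.8]
grip_width: 0.0125
```

Call:
{"method": "move_arm", "body": {"targets": "0 0 0 0 0 0 5; 0 0 5 0 0 0 5; 0 0 20 0 0 0 5; 0 0 50 0 0 0 5; 0 0 85 0 0 0 5"}}

```text
t: 2.75
tool_pos: [0.4298, 0.2704, 0.1841]
orientation: [1.508, 0.982, -1.513]
ft_force: [-0.0, -0.1, -1.8]
grip_width: 0.0122
```

Call:
{"method": "move_arm", "body": {"targets": "0 0 20 0 0 0 5; 0 0 20 0 0 0 5; 0 0 20 0 0 0 5"}}

```text
t: 3.0
tool_pos: [0.4311, 0.2711, 0.205]
orientation: [1.513, 0.981, -1.508]
ft_force: [-0.6, -1.2, -1.7]
grip_width: 0.0126
```

```bash
python3 - <<'E'
from h import *
st=read_state();print(st['t'],st['tool_pos'],st['ft_force'],st['grip_width'],R.from_rotvec(st['orientation']).as_matrix().round(4))
for n in('wrist','top','scene'):
  im=eyes.grab_frame(n)[:,:,::-1];cv2.imwrite(f'pics/{n}3.png',im)
s=cv2.imread('pics/scene3.png');crop(s,280,90,120,140,4,'pics/s3c.png')
E
```

```text
3.0 [0.43106571 0.27109277 0.20504787] [-0.61113999 -1.18306907 -1.71196985] 0.012619120970339213 [[ 0.0023  0.9136 -0.4066]
 [ 0.0012 -0.4066 -0.9136]
 [-1.      0.0016 -0.002 ]]
```

View pics/wrist3.png

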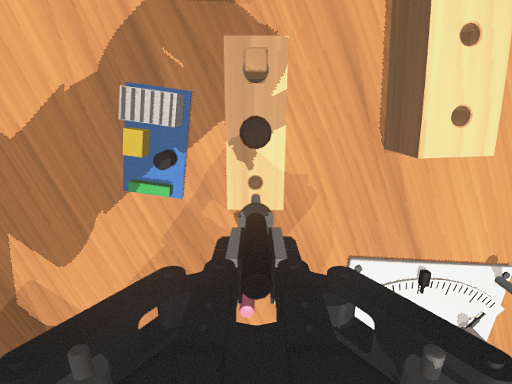

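View pics/s3c.png

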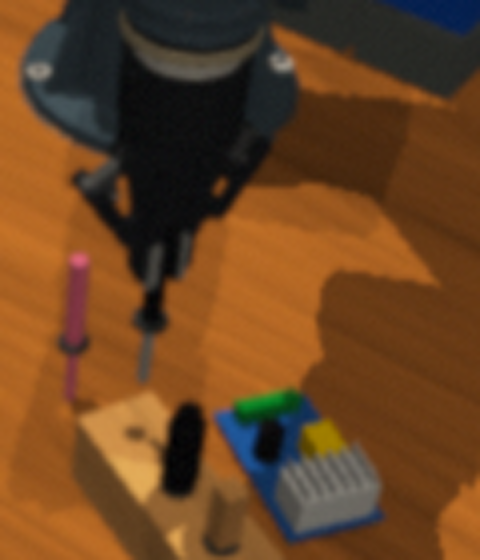

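Call:
{"method": "move_arm", "body": {"targets": "0 -20 30 0 0 0 5; 0 -55 45 0 0 0 5; 5 -95 45 0 0 0 5; 8 -135 45 0 0 0 5; 11 -175 45 0 0 0 5"}}

```text
t: 3.57
tool_pos: [0.4412, 0.0943, 0.2481]
orientation: [1.509, 0.982, -1.511]
ft_force: [1.2, 0.6, -0.9]
grip_width: 0.0129
```

Call:
{"method": "move_arm", "body": {"targets": "3 -40 0 0 0 0 5; 6 -80 0 0 0 0 5; 9 -120 0 0 0 0 5; 12 -160 0 0 0 0 5; 15 -195 -10 0 0 0 5"}}

```text
t: 3.98
tool_pos: [0.4569, -0.1016, 0.2391]
orientation: [1.511, 0.98, -1.51]
ft_force: [0.8, 1.4, -0.3]
grip_width: 0.0125
```

Call:
{"method": "move_arm", "body": {"targets": "0 -30 -5 0 0 0 5; 0 -50 -10 0 0 0 5; 0 -67 -15 0 0 0 5; 0 -67 -15 0 0 0 5; 0 -67 -15 0 0 0 5"}}

```text
t: 4.4
tool_pos: [0.4562, -0.1662, 0.2227]
orientation: [1.511, 0.982, -1.513]
ft_force: [-0.3, 0.7, -1.1]
grip_width: 0.0129
```

```bash
python3 - <<'E'
from h import *
st=read_state();print(st['t'],st['tool_pos'],st['ft_force'],st['grip_width'],R.from_rotvec(st['orientation']).as_matrix().round(4))
np.save('w4.npy',cal('wrist'),allow_pickle=True)
for n in('wrist','scene'):
  im=eyes.grab_frame(n)[:,:,::-1];cv2.imwrite(f'pics/{n}4.png',im)
s=cv2.imread('pics/scene4.png');crop(s,150,50,120,130,4,'pics/s4c.png')
s=cv2.imread('pics/wrist4.png');crop(s,180,110,150,120,5,'pics/w4c.png')
E
```

```text
4.4 [ 0.45623407 -0.16622948  0.22271816] [-0.33919962  0.69634079 -1.12891408] 0.01287260828429387 [[-2.200e-03  9.129e-01 -4.082e-01]
 [ 1.200e-03 -4.082e-01 -9.129e-01]
 [-1.000e+00 -2.500e-03 -2.000e-04]]
```

View pics/wrist4.png

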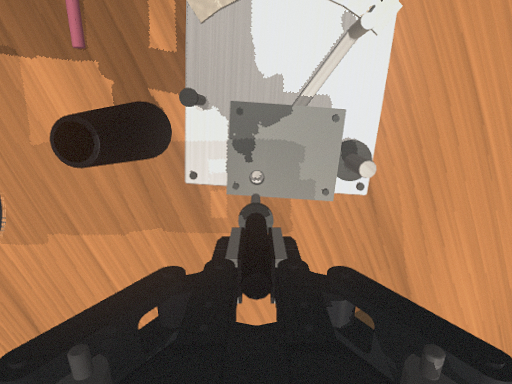

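View pics/s4c.png

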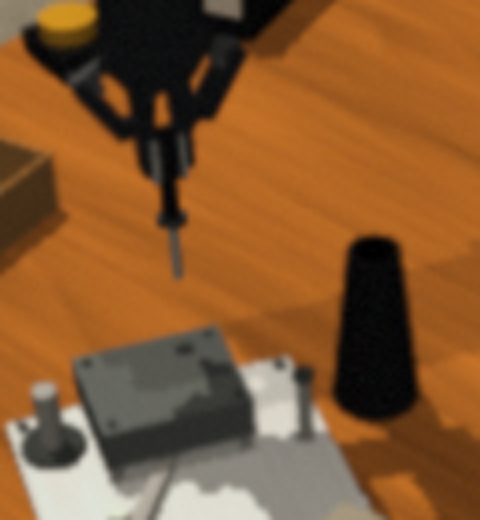

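View pics/w4c.png

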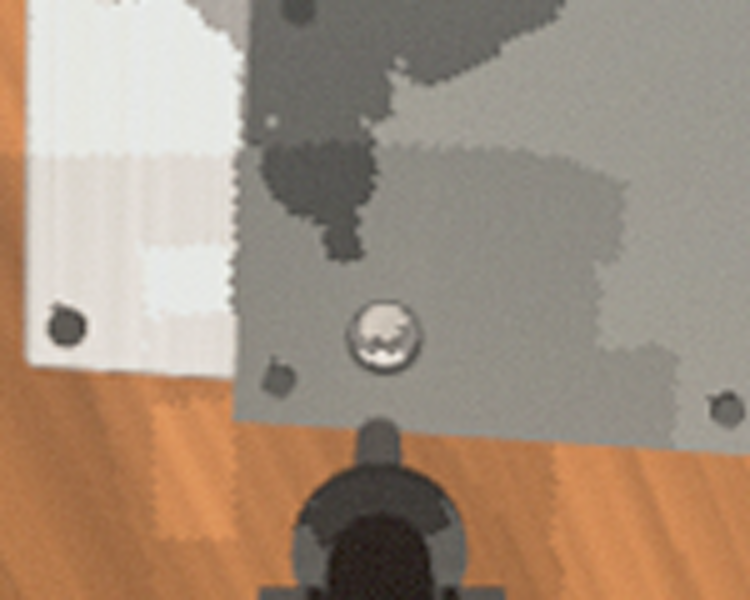

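```bash
python3 - <<'E'
from h import *
w=np.load('w4.npy',allow_pickle=True).item();t=cal('top');s=cal('scene')
def C(x,y): return [180+x/5-.5,110+y/5-.5]
def S(x,y): return [150+x/4-.5,50+y/4-.5]
def T(x,y): return [250+x/4-.5,110+y/4-.5]
def S4(x,y): return [140+x/5-.5,100+y/5-.5]
st=read_state();print(st['tool_pos'])
print('tip',tri([w,s],[C(379,438),S(177,274)]))
for z in (.126,.128,.130): print(atz(w,[C(379,438)],z))
print('collar',tri([w,s],[C(379,548),S(172,220)]))
print('hole',tri([w,t,s],[C(384,337),T(457,409),S4(280,186)]),tri([w,s],[C(384,337),S(187,350)]),atz(w,[C(384,337)],.062))
E
```

```text
[ 0.45661908 -0.1653467   0.22344931]
tip (array([ 0.4552848 , -0.16738879,  0.13388561]), [0.0013342488859362466, 0.0013342488859362568])
[[ 0.45334424 -0.16856577  0.126     ]]
[[ 0.45360029 -0.16802237  0.128     ]]
[[ 0.45385634 -0.16747897  0.13      ]]
collar (array([ 0.45471004, -0.16817077,  0.183048  ]), [0.0008249134946621886, 0.0008249134946621432])
hole (array([ 0.45692745, -0.16599833,  0.06250264]), [0.001507401047042658, 0.00032329717653199817, 0.0016322976357600197]) (array([ 0.45578813, -0.16577443,  0.06074848]), [0.0003804181261365139, 0.0003804181261364351]) [[ 0.45563371 -0.16525158  0.062     ]]
```

Call:
{"method": "move_arm", "body": {"targets": "1.2 1.6 -20 0 0 0 5; 1.2 1.6 -40 0 0 0 5; 1.2 1.6 -57 0 0 0 5; 1.2 1.6 -57 0 0 0 5; 1.2 1.6 -57 0 0 0 5"}}

```text
t: 4.92
tool_pos: [0.4579, -0.1636, 0.1669]
orientation: [1.51, 0.983, -1.511]
ft_force: [0.0, -0.5, -0.9]
grip_width: 0.0128
```

```bash
python3 - <<'E'
from h import *
st=read_state();print(st['t'],st['tool_pos'],st['ft_force'],st['grip_width'],R.from_rotvec(st['orientation']).as_matrix().round(4))
np.save('w5.npy',cal('wrist'),allow_pickle=True)
for n in('wrist','scene'):
  im=eyes.grab_frame(n)[:,:,::-1];cv2.imwrite(f'pics/{n}5.png',im)
s=cv2.imread('pics/scene5.png');crop(s,150,80,100,80,6,'pics/s5c.png')
s=cv2.imread('pics/wrist5.png');crop(s,205,150,100,80,7,'pics/w5c.png')
E
```

```text
4.9167 [ 0.45791996 -0.16362755  0.16685445] [ 0.0284773  -0.50360957 -0.8748383 ] 0.012808059855848054 [[-1.100e-03  9.139e-01 -4.058e-01]
 [ 6.000e-04 -4.058e-01 -9.139e-01]
 [-1.000e+00 -1.300e-03 -1.000e-04]]
```

View pics/s5c.png

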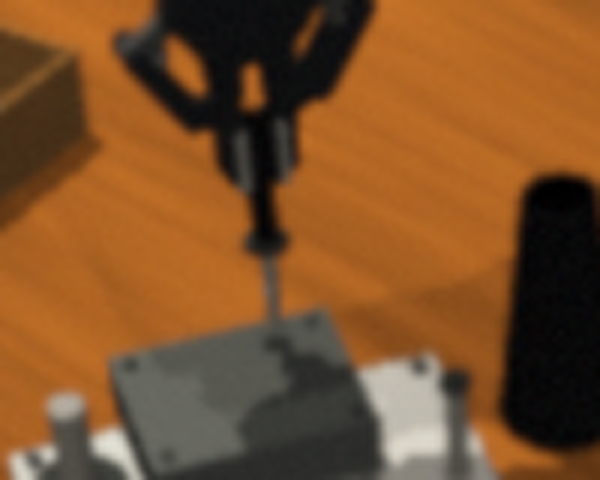

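View pics/w5c.png

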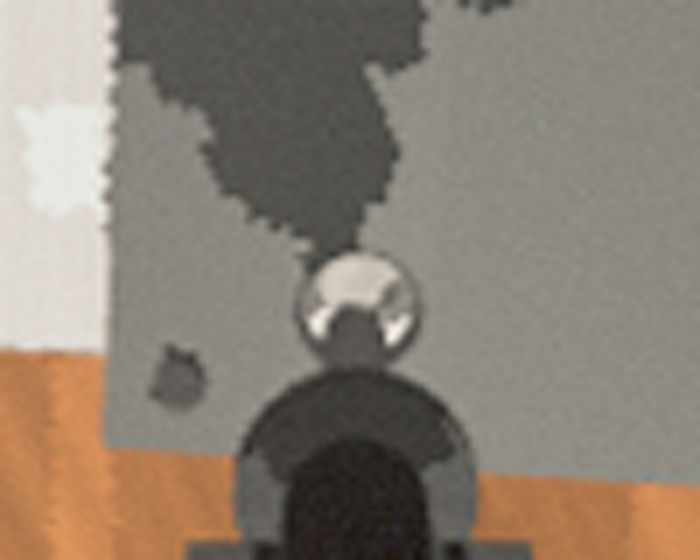

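```bash
python3 - <<'E'
from h import *
w=np.load('w5.npy',allow_pickle=True).item()
def C(x,y): return [205+x/7-.5,150+y/7-.5]
for z in(.071,.073,.075):
  p=atz(w,[C(355,331)],z)[0]; h=atz(w,[C(360,308)],.062)[0]; print(z,p,h,(h-p)*1e3)
E
```

```text
0.071 [ 0.45530381 -0.16551063  0.071     ] [ 0.45603754 -0.16535974  0.062     ] [ 0.73372994  0.15089017 -9.        ]
0.073 [ 0.45555584 -0.16496779  0.073     ] [ 0.45603754 -0.16535974  0.062     ] [  0.48170795  -0.39194504 -11.        ]
0.075 [ 0.45580786 -0.16442496  0.075     ] [ 0.45603754 -0.16535974  0.062     ] [  0.22968595  -0.93478024 -13.        ]
```

Call:
{"method": "move_arm", "body": {"targets": "0.5 -0.3 -8 0 0 0 5; 0.5 -0.3 -16 0 0 0 5; 0.5 -0.3 -22 0 0 0 5; 0.5 -0.3 -22 0 0 0 5; 0.5 -0.3 -22 0 0 0 5"}}

```text
t: 5.43
tool_pos: [0.4583, -0.1647, 0.1444]
orientation: [1.511, 0.982, -1.512]
ft_force: [-0.7, 0.3, -0.7]
grip_width: 0.0126
```

Call:
{"method": "move_arm", "body": {"targets": "0 0 -2 0 0 0 5; 0 0 -4 0 0 0 5; 0 0 -6 0 0 0 5; 0 0 -6 0 0 0 5; 0 0 -6 0 0 0 5"}}

```text
t: 5.85
tool_pos: [0.4589, -0.165, 0.1394]
orientation: [1.511, 0.98, -1.51]
ft_force: [-0.5, 0.9, 3.4]
grip_width: 0.0126
```

Call:
{"method": "move_arm", "body": {"targets": "0 0 -2 0 0 0 5; 0 0 -4 0 0 0 5; 0 0 -5.5 0 0 0 5; 0 0 -5.5 0 0 0 5"}}

```text
t: 6.18
tool_pos: [0.4593, -0.1653, 0.1339]
orientation: [1.511, 0.979, -1.509]
ft_force: [1.2, -1.3, 4.0]
grip_width: 0.0127
```

```bash
python3 - <<'E'
from h import *
st=read_state();print(st['t'],st['tool_pos'],st['ft_force'],st['grip_width'])
np.save('w6.npy',cal('wrist'),allow_pickle=True)
im=eyes.grab_frame('wrist')[:,:,::-1];cv2.imwrite('pics/wrist6.png',im)
E
```

```text
6.1833 [ 0.45929171 -0.16525417  0.13390582] [ 1.15150049 -1.28724461  4.03332714] 0.012664958638749254
```

View pics/wrist6.png

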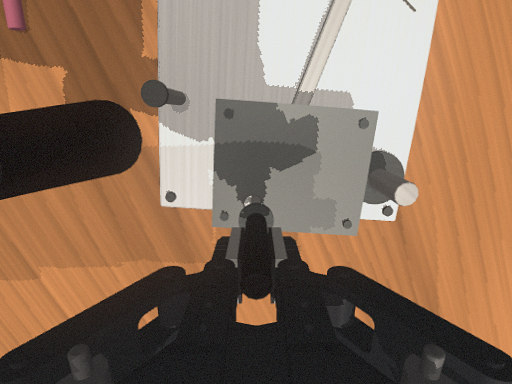

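Pin is in the hole (258,200) and the arm is still parked. Pressing on gently.

Call:
{"method": "move_arm", "body": {"targets": "0 0 -1.5 0 0 0 5; 0 0 -3 0 0 0 5; 0 0 -3 0 0 0 5"}}

```text
t: 6.48
tool_pos: [0.4589, -0.165, 0.1304]
orientation: [1.511, 0.98, -1.51]
ft_force: [1.8, -0.9, 5.0]
grip_width: 0.0128
```

```bash
python3 - <<'E'
from h import *
st=read_state();print(st['t'],st['tool_pos'],st['ft_force'],st['grip_width'])
im=eyes.grab_frame('wrist')[:,:,::-1];cv2.imwrite('pics/wrist7.png',im)
im=eyes.grab_frame('top')[:,:,::-1];crop(im,250,110,150,150,4,'pics/top7.png')
E
```

```text
6.4833 [ 0.45890624 -0.16502673  0.13035973] [ 1.83769116 -0.92570932  5.00342881] 0.012766361608338484
```

View pics/wrist7.png

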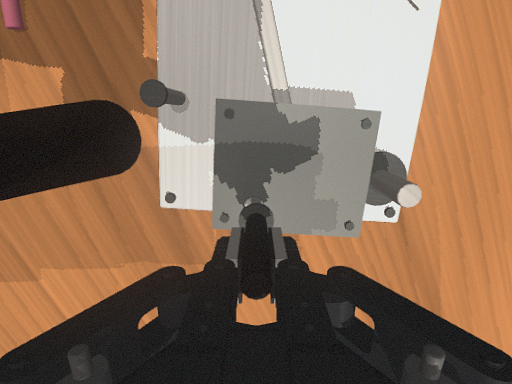

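The arm has come loose and is swinging (bar now at 270,40). Holding until it is home.

Call:
{"method": "move_arm", "body": {"targets": "0 0 0 0 0 0 5; 0 0 0 0 0 0 5; 0 0 0 0 0 0 5; 0 0 0 0 0 0 5; 0 0 0 0 0 0 5"}}

```text
t: 7.0
tool_pos: [0.4586, -0.1648, 0.1304]
orientation: [1.511, 0.981, -1.511]
ft_force: [2.8, -2.2, 4.5]
grip_width: 0.0131
```

Call:
{"method": "move_arm", "body": {"targets": "0 0 0 0 0 0 5; 0 0 0 0 0 0 5; 0 0 0 0 0 0 5; 0 0 0 0 0 0 5; 0 0 0 0 0 0 5"}}

```text
t: 7.42
tool_pos: [0.4585, -0.1648, 0.1303]
orientation: [1.511, 0.981, -1.511]
ft_force: [2.5, -2.9, 4.4]
grip_width: 0.0127
```

Call:
{"method": "move_arm", "body": {"targets": "-0.5 0 10 0 0 0 5; -0.5 0 25 0 0 0 5; -0.5 0 45 0 0 0 5; -0.5 0 75 0 0 0 5; -0.5 0 105 0 0 0 5"}}

```text
t: 7.83
tool_pos: [0.4564, -0.1639, 0.2359]
orientation: [1.51, 0.986, -1.514]
ft_force: [2.0, -0.3, -1.1]
grip_width: 0.0125
```

```bash
python3 - <<'E'
from h import *
st=read_state();print(st['t'],st['tool_pos'],st['ft_force'],st['grip_width'],st['orientation'])
im=eyes.grab_frame('wrist')[:,:,::-1];cv2.imwrite('pics/wrist8.png',im)
im=eyes.grab_frame('top')[:,:,::-1];cv2.imwrite('pics/top8.png',im);crop(im,250,110,150,150,4,'pics/top8c.png')
im=eyes.grab_frame('scene')[:,:,::-1];cv2.imwrite('pics/scene8.png',im);crop(im,140,100,130,125,5,'pics/s8c.png')
E
```

```text
7.8333 [ 0.45638861 -0.16391797  0.23585732] [ 2.02808329 -0.26130562 -1.12508944] 0.012508420965753655 [ 1.50970793  0.98554506 -1.51406777]
```

View pics/wrist8.png

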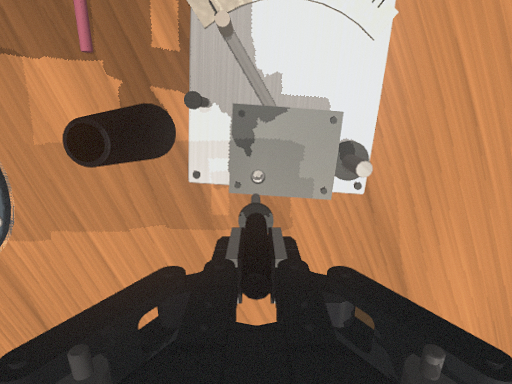

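View pics/top8c.png

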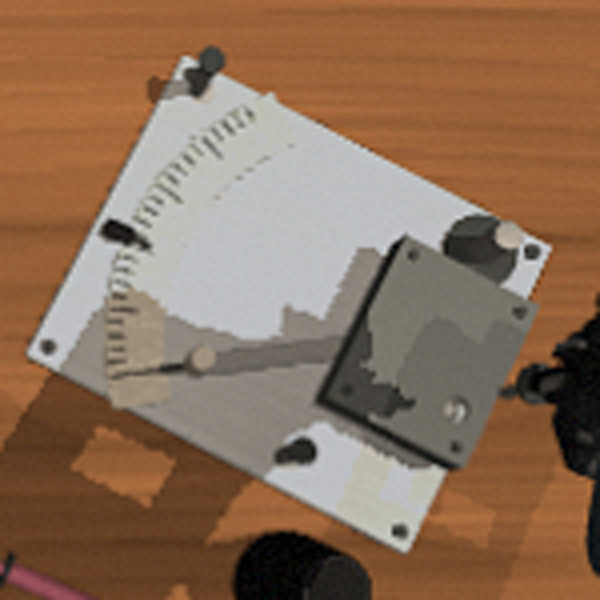

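View pics/s8c.png

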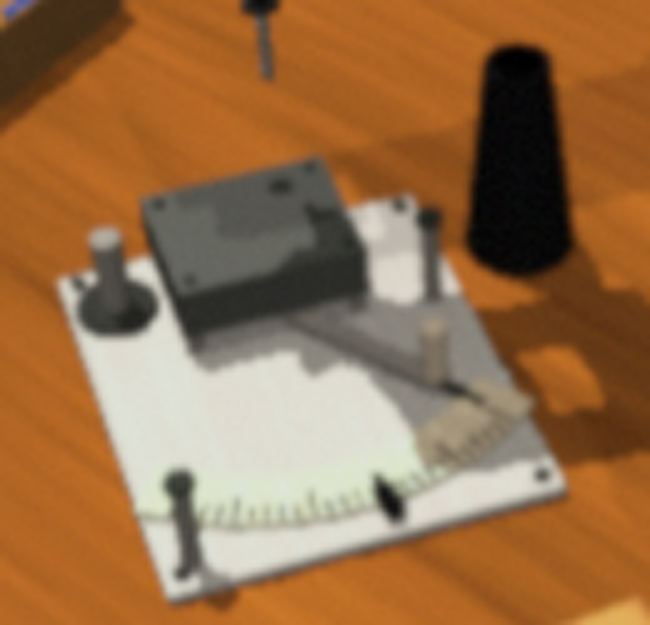

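View pics/top8.png

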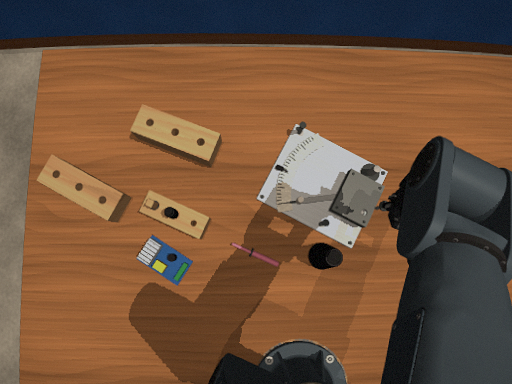

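View pics/scene8.png

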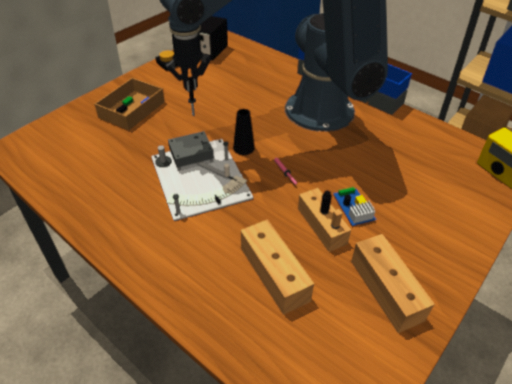

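The arm lies at its rest stop (pointer at the first scale mark, top crop 120,373). The pink look-alike, which was standing at (228,241), now lies at (255,254), so it was knocked or fell during the transit. I leave it alone and bring the pin back to the stand.

Call:
{"method": "move_arm", "body": {"targets": "-2 30 15 0 0 0 5; -4 70 15 0 0 0 5; -6 110 15 0 0 0 5; -9 150 15 0 0 0 5; -11 190 15 0 0 0 5"}}

```text
t: 8.4
tool_pos: [0.4451, 0.027, 0.2491]
orientation: [1.509, 0.983, -1.515]
ft_force: [0.5, 0.2, -0.9]
grip_width: 0.0125
```

Call:
{"method": "move_arm", "body": {"targets": "-3 40 0 0 0 0 5; -6 80 0 0 0 0 5; -9 120 0 0 0 0 5; -11 160 0 0 0 0 5; -13 195 -5 0 0 0 5"}}

```text
t: 8.82
tool_pos: [0.4325, 0.2223, 0.2446]
orientation: [1.508, 0.982, -1.513]
ft_force: [1.2, 0.5, -0.3]
grip_width: 0.0128
```

Call:
{"method": "move_arm", "body": {"targets": "0 25 -10 0 0 0 5; -1 40 -20 0 0 0 5; -1 48 -30 0 0 0 5; -1 48 -30 0 0 0 5; -1 48 -30 0 0 0 5"}}

```text
t: 9.23
tool_pos: [0.4323, 0.2674, 0.2143]
orientation: [1.508, 0.981, -1.513]
ft_force: [-0.5, 0.8, -0.6]
grip_width: 0.0127
```

```bash
python3 - <<'E'
from h import *
st=read_state();print(st['t'],st['tool_pos'],st['ft_force'],st['grip_width'],R.from_rotvec(st['orientation']).as_matrix().round(4))
np.save('w9.npy',cal('wrist'),allow_pickle=True)
for n in('wrist','scene'):
  im=eyes.grab_frame(n)[:,:,::-1];cv2.imwrite(f'pics/{n}9.png',im)
s=cv2.imread('pics/scene9.png');crop(s,280,120,100,110,5,'pics/s9c.png')
s=cv2.imread('pics/wrist9.png');crop(s,205,150,100,80,7,'pics/w9c.png')
E
```

```text
9.2333 [0.4322751  0.2674321  0.21427975] [-0.52844237  0.79139698 -0.63652491] 0.012715354863105715 [[-0.0028  0.9136 -0.4065]
 [-0.0016 -0.4065 -0.9136]
 [-1.     -0.0019  0.0026]]
```

View pics/s9c.png

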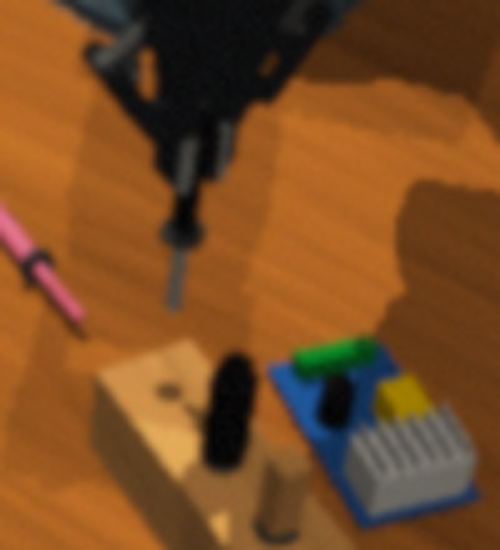

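View pics/w9c.png

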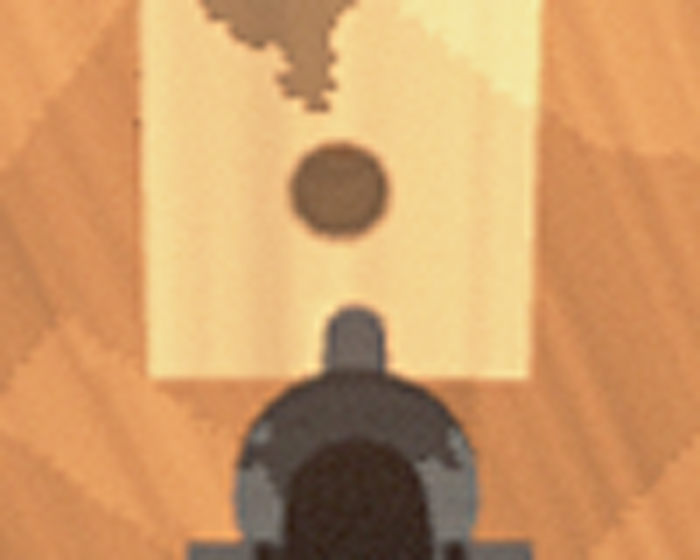

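View pics/wrist9.png

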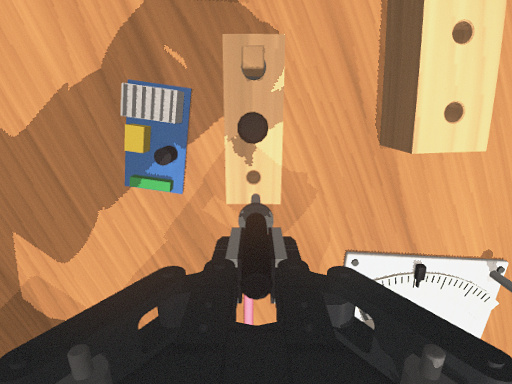

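```bash
python3 - <<'E'
from h import *
w=np.load('w9.npy',allow_pickle=True).item();s=cal('scene')
def C(x,y): return [205+x/7-.5,150+y/7-.5]
def S(x,y): return [280+x/5-.5,120+y/5-.5]
print(read_state()['tool_pos'])
h=atz(w,[C(340,190)],.06)[0];print('hole',h,tri([w,s],[C(340,190),S(170,391)]))
print('tip',tri([w,s],[C(355,335),S(175,307)]))
for z in(.118,.120,.122):
  p=atz(w,[C(355,335)],z)[0]; print(z,p,(h-p)*1e3)
E
```

```text
[0.43309965 0.2672361  0.2154831 ]
hole [0.42914556 0.2709434  0.06      ] (array([0.42924483, 0.26978053, 0.05821817]), [0.0008435836765232358, 0.0008435836765233192])
tip (array([0.42960334, 0.26526983, 0.12049848]), [0.00015333855055369464, 0.0001533385505536173])
0.118 [0.42923998 0.26473268 0.118     ] [ -0.09442014   6.21072062 -58.        ]
0.12 [0.42949777 0.26528413 0.12      ] [ -0.35220732   5.65927526 -60.        ]
0.122 [0.42975556 0.26583557 0.122     ] [ -0.60999449   5.10782991 -62.        ]
```

Call:
{"method": "move_arm", "body": {"targets": "-1 5 -15 0 0 0 5; -1 5 -30 0 0 0 5; -1 5 -45 0 0 0 5; -1 5 -48 0 0 0 5; -1 5 -48 0 0 0 5"}}

```text
t: 9.75
tool_pos: [0.432, 0.2724, 0.1672]
orientation: [1.51, 0.98, -1.513]
ft_force: [0.3, 0.0, -0.2]
grip_width: 0.0126
```

```bash
python3 - <<'E'
from h import *
st=read_state();print(st['t'],st['tool_pos'],st['ft_force'])
np.save('w10.npy',cal('wrist'),allow_pickle=True)
im=eyes.grab_frame('wrist')[:,:,::-1].copy();crop(im,205,150,100,80,7,'pics/w10c.png')
E
```

```text
9.75 [0.43195286 0.27238173 0.16718295] [ 0.25204447  0.01790043 -0.17970255]
```

View pics/w10c.png

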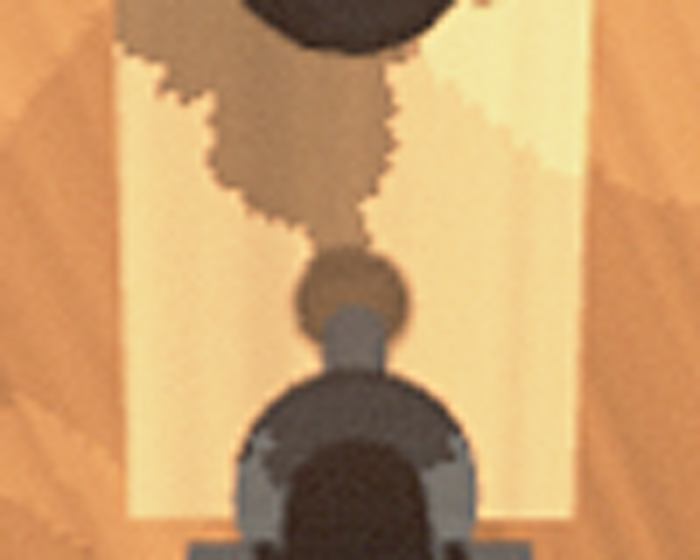

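```bash
python3 - <<'E'
from h import *
w=np.load('w10.npy',allow_pickle=True).item()
def C(x,y): return [205+x/7-.5,150+y/7-.5]
h=atz(w,[C(353,300)],.06)[0];print(read_state()['tool_pos'],h)
for z in(.071,.073,.075):
  p=atz(w,[C(355,333)],z)[0]; print(z,p,(h-p)*1e3)
E
```

```text
[0.43233751 0.27271181 0.16794542] [0.42941629 0.27126737 0.06      ]
0.071 [0.42920278 0.27003504 0.071     ] [  0.21351174   1.23233043 -11.        ]
0.073 [0.42945679 0.27058188 0.073     ] [ -0.04049748   0.68548538 -13.        ]
0.075 [0.4297108  0.27112873 0.075     ] [ -0.29450671   0.13864032 -15.        ]
```

Call:
{"method": "move_arm", "body": {"targets": "-0.5 -0.3 -10 0 0 0 5; -0.5 -0.3 -20 0 0 0 5; -0.5 -0.3 -35 0 0 0 5; -0.5 -0.3 -50 0 0 0 5; -0.5 -0.3 -55 0 0 0 5"}}

```text
t: 10.22
tool_pos: [0.4306, 0.2724, 0.1102]
orientation: [1.509, 0.981, -1.513]
ft_force: [-0.2, -0.5, -1.4]
grip_width: 0.0126
```

Call:
{"method": "move_arm", "body": {"targets": "0 0 -5 0 0 0 5; 0 0 -9 0 0 0 5; 0 0 -11 0 0 0 5; 0 0 -11 0 0 0 5"}}

```text
t: 10.55
tool_pos: [0.4315, 0.273, 0.1013]
orientation: [1.511, 0.981, -1.511]
ft_force: [0.2, -0.5, -0.5]
grip_width: 0.0126
```

Call:
{"method": "move_arm", "body": {"targets": "0 0 0 0 0 0 20; 0 0 0 0 0 0 40; 0 0 0 0 0 0 50; 0 0 0 0 0 0 50; 0 0 0 0 0 0 50"}}

```text
t: 10.97
tool_pos: [0.4316, 0.273, 0.1015]
orientation: [1.511, 0.981, -1.51]
ft_force: [-0.6, 0.6, -0.3]
grip_width: 0.0425
```

```bash
python3 - <<'E'
from h import *
st=read_state();print(st['t'],st['tool_pos'],st['ft_force'],st['grip_width'])
im=eyes.grab_frame('wrist')[:,:,::-1].copy();cv2.imwrite('pics/w11.png',im)
im=eyes.grab_frame('scene')[:,:,::-1].copy();crop(im,280,120,100,110,5,'pics/s11c.png')
E
```

```text
10.9667 [0.43159461 0.27298595 0.10153504] [-0.58682208  0.62947612 -0.27489916] 0.04252861916606566
```

View pics/w11.png

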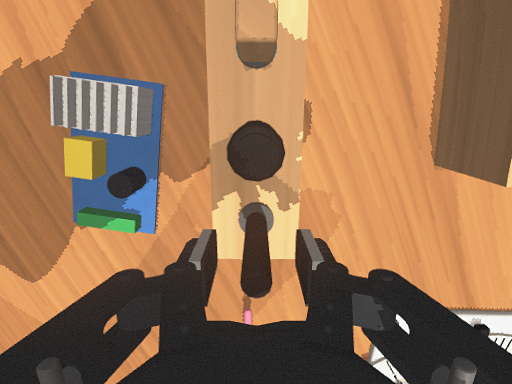

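View pics/s11c.png

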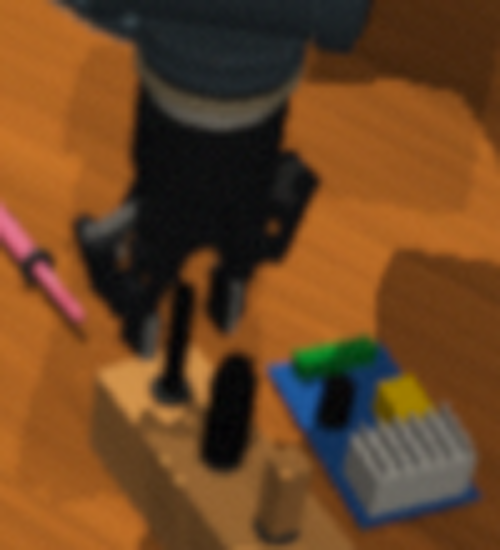

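Call:
{"method": "move_arm", "body": {"targets": "0 0 25 0 0 0 50; 0 0 60 0 0 0 50; 0 0 95 0 0 0 50; 0 0 120 0 0 0 50; 15 -35 125 0 0 0 30"}}

```text
t: 11.48
tool_pos: [0.4469, 0.2416, 0.2309]
orientation: [1.514, 0.984, -1.501]
ft_force: [2.4, -0.0, 0.1]
grip_width: 0.0319
```

Call:
{"method": "move_arm", "body": {"targets": "15 -35 0 0 0 0 0; 30 -70 0 0 0 0 0; 45 -105 0 0 0 0 0; 60 -140 0 0 0 0 0; 75 -175 -10 0 0 0 0"}}

```text
t: 11.9
tool_pos: [0.5227, 0.0611, 0.2179]
orientation: [1.513, 0.979, -1.508]
ft_force: [1.7, 0.4, -0.1]
grip_width: -0.0001
```

Call:
{"method": "move_arm", "body": {"targets": "10 -25 -15 0 0 0 0; 10 -33 -30 0 0 0 0; 10 -33 -40 0 0 0 0; 10 -33 -45 0 0 0 0; 10 -33 -45 0 0 0 0"}}

```text
t: 12.32
tool_pos: [0.5308, 0.0307, 0.1705]
orientation: [1.509, 0.983, -1.512]
ft_force: [-1.5, 0.0, -0.3]
grip_width: -0.0001
```

```bash
python3 - <<'E'
from h import *
st=read_state();print(st['t'],st['tool_pos'],st['ft_force'],st['grip_width'])
np.save('w12.npy',cal('wrist'),allow_pickle=True)
im=eyes.grab_frame('wrist')[:,:,::-1].copy();cv2.imwrite('pics/w12.png',im)
im=eyes.grab_frame('scene')[:,:,::-1].copy();cv2.imwrite('pics/s12.png',im)
E
```

```text
12.3167 [0.53081819 0.03072829 0.17045162] [-1.50664356  0.00547721 -0.2916584 ] -9.103800128277179e-05
```

View pics/w12.png

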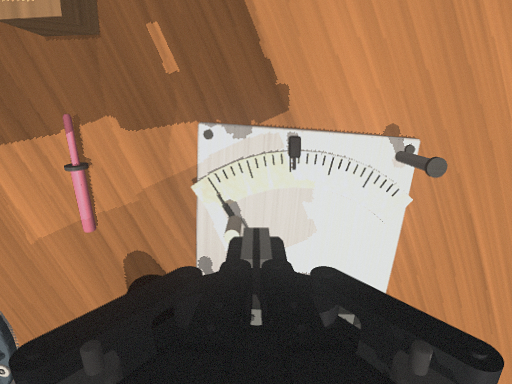

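View pics/s12.png

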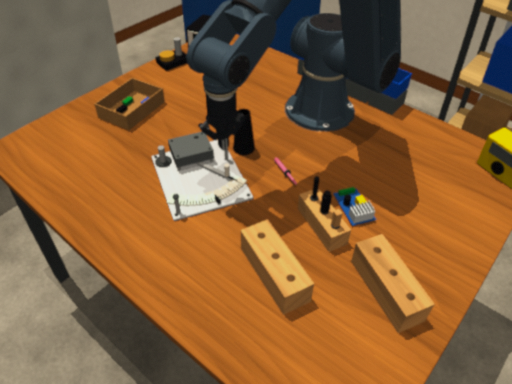

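```bash
python3 - <<'E'
from h import *
im=cv2.imread('pics/w12.png');crop(im,185,115,130,130,6,'pics/w12a.png');crop(im,285,115,160,110,5,'pics/w12b.png')
E
```

```text
(no output)
```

View pics/w12a.png

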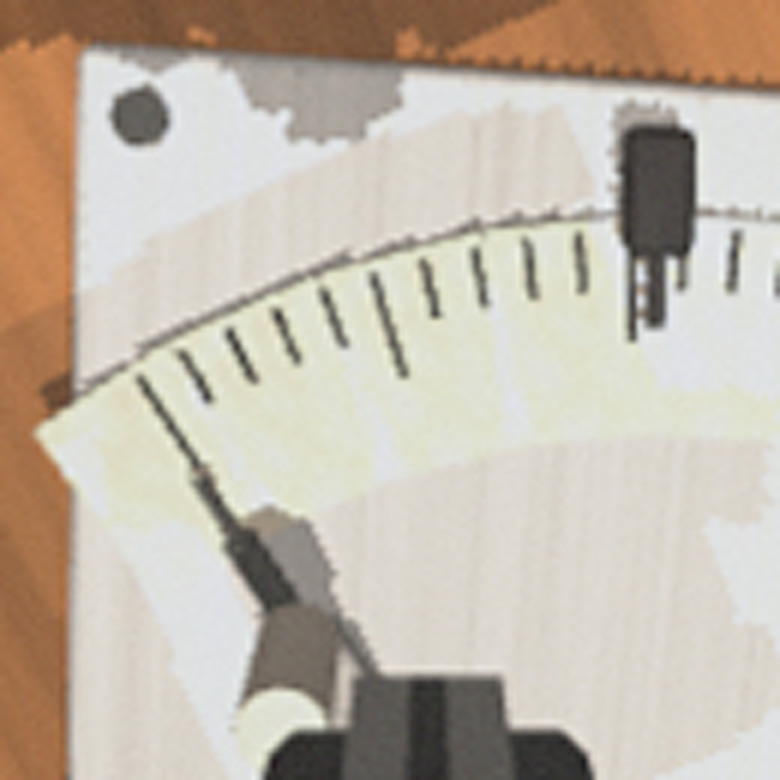

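View pics/w12b.png

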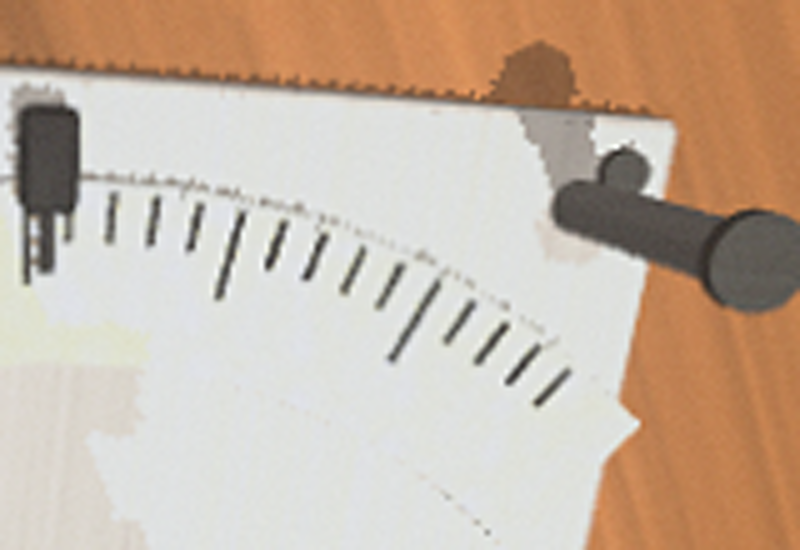

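```bash
cat > fit.py <<'E'
from h import *
from scipy.optimize import least_squares
w=np.load('w12.npy',allow_pickle=True).item()
A=lambda x,y:[185+x/6-.5,115+y/6-.5]
B=lambda x,y:[285+x/5-.5,115+y/5-.5]
tk=[(0,A(140,378)),(0,A(198,470)),(1,A(182,352)),(1,A(209,400)),(2,A(229,332)),(2,A(253,380)),(3,A(276,311)),(3,A(297,362)),(4,A(324,290)),(4,A(345,346)),
(5,A(374,275)),(5,A(403,375)),(6,A(424,262)),(6,A(436,317)),(7,A(475,249)),(7,A(485,305)),(8,A(526,240)),(8,A(533,298)),(9,A(578,234)),(9,A(583,293)),
(12,B(113,195)),(12,B(110,243)),(13,B(157,199)),(13,B(151,245)),(14,B(200,204)),(14,B(190,249)),(15,B(242,213)),(15,B(219,298)),
(16,B(284,223)),(16,B(268,268)),(17,B(325,235)),(17,B(307,278)),(18,B(364,248)),(18,B(343,292)),(19,B(402,265)),(19,B(379,307)),(20,B(438,283)),(20,B(392,361)),
(21,B(474,302)),(21,B(447,342)),(22,B(507,323)),(22,B(478,362)),(23,B(539,346)),(23,B(509,383)),(24,B(569,371)),(24,B(537,404))]
k=np.array([a for a,_ in tk]);P=atz(w,[b for _,b in tk],.0142)[:,:2]
def f(p):
    th=np.radians(125)+p[2]-.05*k; d=P-p[:2]; return d[:,0]*np.sin(th)-d[:,1]*np.cos(th)
r=least_squares(f,[.49,-.1,-.485]);p=r.x
if __name__=='__main__':
    print(p,'rms mm',1e3*np.sqrt((r.fun**2).mean()))
    rr=np.hypot(*(P-p[:2]).T)*1e3;print('outer radii',rr[::2].round(1))
    Ri=R.from_rotvec([0,0,p[2]]).inv()
    for yaw,c in ((p[2],(.538,-.0731)),): print('pivot in rig',Ri.apply([p[0]-c[0],p[1]-c[1],0]))
    def defl(q): d=q[:2]-p[:2]; return np.radians(125)+p[2]-np.arctan2(d[1],d[0]), np.hypot(*d)
    for n,u,z in [('nose end',A(654,327),.018),('nose base',A(652,260),.018),('tab far',A(658,130),.022),('tab mid',A(660,190),.022),('ptr tip',A(205,477),.018),('ptr base',A(238,545),.018),('roller',A(283,730),.062)]:
        for zz in (z-.002,z,z+.002): q=atz(w,[u],zz)[0]; print(n,zz,q[:2].round(4),np.round(defl(q),4))
    print('hole chk')
E
python3 fit.py
```

```text
[ 0.50491804 -0.13161629 -0.48846352] rms mm 0.13365226945131756
outer radii [186.2 186.5 185.9 186.  186.4 186.2 186.1 186.5 186.6 186.6 186.1 186.1
 186.3 186.1 186.2 186.3 186.5 186.3 186.3 186.5 186.5 186.5 186.4]
pivot in rig [-0.00175327 -0.06719746  0.        ]
nose end 0.016 [0.5707 0.0246] [0.5213 0.1695]
nose end 0.018 [0.5707 0.025 ] [0.5198 0.1699]
nose end 0.019999999999999997 [0.5706 0.0255] [0.5183 0.1703]
nose base 0.016 [0.5749 0.0359] [0.5183 0.1815]
nose base 0.018 [0.5748 0.0362] [0.5169 0.1818]
nose base 0.019999999999999997 [0.5747 0.0366] [0.5155 0.1821]
tab far 0.019999999999999997 [0.584  0.0569] [0.5196 0.2044]
tab far 0.022 [0.5838 0.0572] [0.5184 0.2046]
tab far 0.024 [0.5837 0.0574] [0.5171 0.2048]
tab mid 0.019999999999999997 [0.5805 0.0473] [0.5221 0.1942]
tab mid 0.022 [0.5804 0.0476] [0.5208 0.1945]
tab mid 0.024 [0.5802 0.0479] [0.5194 0.1947]
ptr tip 0.016 [0.4854 0.032 ] [0.0036 0.1648]
ptr tip 0.018 [0.4859 0.0324] [0.0069 0.1652]
ptr tip 0.019999999999999997 [0.4864 0.0329] [0.0101 0.1655]
ptr base 0.016 [0.4852 0.0178] [-0.0087  0.1507]
ptr base 0.018 [0.4857 0.0183] [-0.005   0.1511]
ptr base 0.019999999999999997 [0.4862 0.0188] [-0.0013  0.1516]
roller 0.06 [ 0.4889 -0.0025] [-0.0007  0.1301]
roller 0.062 [ 0.4895 -0.0018] [0.0041 0.1308]
roller 0.064 [ 0.49  -0.001] [0.0089 0.1315]
hole chk
```

The pointer rests at the 0 mark. The tab nose at (294,165) lies between the 10th and 11th mark, so the tab is at 0.519 rad (tick fit rms 0.13 mm). Next I lower the shut fingers beside the roller.

Call:
{"method": "move_arm", "body": {"targets": "-35 -8 0 0 0 0 0; -70 -16 0 0 0 0 0; -81 -20 -20 0 0 0 0; -81 -20 -55 0 0 0 0; -81 -20 -90 0 0 0 0"}}

```text
t: 12.83
tool_pos: [0.4514, 0.0104, 0.0824]
orientation: [1.513, 0.978, -1.506]
ft_force: [1.7, -0.0, -0.3]
grip_width: 0.0002
```

Call:
{"method": "move_arm", "body": {"targets": "0 0 -20 0 0 0 0; 0 0 -35 0 0 0 0; 0 0 -44 0 0 0 0; 0 0 -44 0 0 0 0; 0 0 -44 0 0 0 0"}}

```text
t: 13.25
tool_pos: [0.451, 0.0102, 0.038]
orientation: [1.511, 0.981, -1.51]
ft_force: [-0.6, -0.8, -0.3]
grip_width: 0.0001
```

```bash
python3 - <<'E'
from h import *
st=read_state();print(st['t'],st['tool_pos'],st['ft_force'],st['grip_width'])
im=eyes.grab_frame('wrist')[:,:,::-1].copy();cv2.imwrite('pics/w13.png',im)
E
```

```text
13.25 [0.45097988 0.0102474  0.03798093] [-0.61149156 -0.78460869 -0.27916349] 0.00013269545337825402
```

View pics/w13.png

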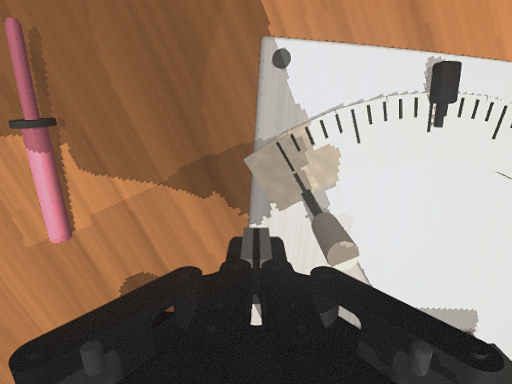

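Call:
{"method": "move_arm", "body": {"targets": "10 -2 0 0 0 0 0; 20 -4 0 0 0 0 0; 30 -5 0 0 0 0 0; 40 -7 0 0 0 0 0; 50 -8 0 0 0 0 0"}}

```text
t: 13.72
tool_pos: [0.501, 0.0024, 0.038]
orientation: [1.511, 0.982, -1.511]
ft_force: [-4.2, 6.7, -1.1]
grip_width: -0.0
```

Call:
{"method": "move_arm", "body": {"targets": "6 -1 0 0 0 0 0; 12 -2 0 0 0 0 0; 15 -2 0 0 0 0 0; 15 -2 0 0 0 0 0; 15 -2 0 0 0 0 0"}}

```text
t: 14.13
tool_pos: [0.5158, 0.0, 0.0378]
orientation: [1.511, 0.981, -1.51]
ft_force: [-2.8, 2.7, 2.3]
grip_width: -0.0002
```

```bash
python3 - <<'E'
from h import *
st=read_state();print(st['t'],st['tool_pos'],st['ft_force'],st['grip_width'])
np.save('w14.npy',cal('wrist'),allow_pickle=True)
im=eyes.grab_frame('wrist')[:,:,::-1].copy();cv2.imwrite('pics/w14.png',im)
crop(im,220,20,160,130,5,'pics/w14c.png')
E
```

```text
14.1333 [5.15828581e-01 3.25453188e-06 3.78420386e-02] [-2.81952951  2.71107145  2.33246323] -0.0001857221602340384
```

View pics/w14.png

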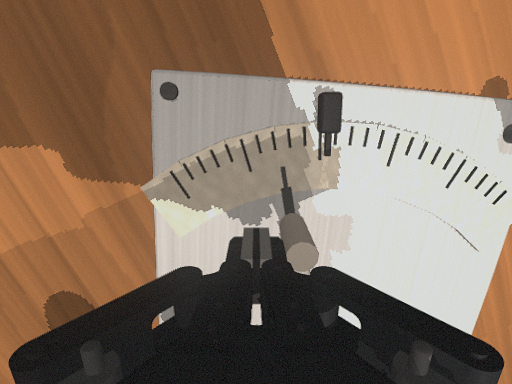

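```bash
python3 - <<'E'
from h import *
import fit; p=fit.p
w=np.load('w14.npy',allow_pickle=True).item()
def defl(q): d=q[:2]-p[:2]; return np.radians(125)+p[2]-np.arctan2(d[1],d[0]), np.hypot(*d)
for n,u,z in [('ptr',[283,168],.018),('ptrbase',[287,188],.018),('nose',[327,156],.018),('roller',[303,256],.062)]:
    q=atz(w,[u],z)[0];print(n,q,defl(q))
E
```

```text
ptr [0.54488598 0.02815997 0.018     ] (np.float64(0.36752097181740817), np.float64(0.1646993928207836))
ptrbase [0.54242105 0.01599364 0.018     ] (np.float64(0.37120574682225205), np.float64(0.15229959150371686))
nose [0.57098098 0.02431582 0.018     ] (np.float64(0.5231408403448479), np.float64(0.16934915019834734))
roller [ 0.53699754 -0.00496554  0.062     ] (np.float64(0.3704753828255385), np.float64(0.13065032243810137))
```

Call:
{"method": "move_arm", "body": {"targets": "6 -2 0 0 0 0 0; 11 -4 0 0 0 0 0; 16 -5 0 0 0 0 0; 18.7 -6 0 0 0 0 0; 18.7 -6 0 0 0 0 0"}}

```text
t: 14.6
tool_pos: [0.5345, -0.0062, 0.0374]
orientation: [1.511, 0.981, -1.511]
ft_force: [-2.9, 2.2, 0.7]
grip_width: 0.0002
```

```bash
python3 - <<'E'
from h import *
st=read_state();print(st['t'],st['tool_pos'],st['ft_force'],st['grip_width'])
np.save('w15.npy',cal('wrist'),allow_pickle=True)
im=eyes.grab_frame('wrist')[:,:,::-1].copy();cv2.imwrite('pics/w15.png',im)
crop(im,220,100,120,100,6,'pics/w15c.png')
E
```

```text
14.6 [ 0.53453943 -0.00620887  0.03742742] [-2.90268301  2.23807708  0.74649566] 0.000229102156519296
```

View pics/w15c.png

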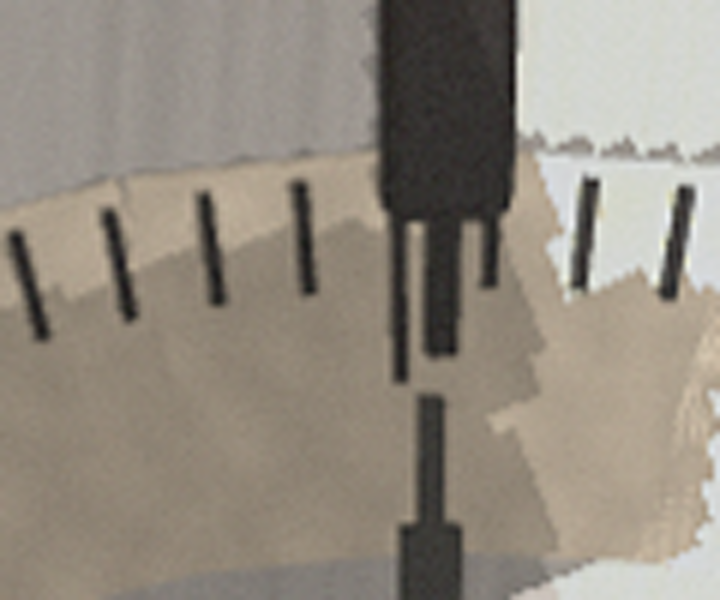

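Pointer (430) stands about 1 mm short of the nose centre (440), within tolerance. I nudge it slightly and hold.

Call:
{"method": "move_arm", "body": {"targets": "0.6 -0.2 0 0 0 0 0; 0.6 -0.2 0 0 0 0 0; 0.6 -0.2 0 0 0 0 0; 0.6 -0.2 0 0 0 0 0; 0.6 -0.2 0 0 0 0 0"}}

```text
t: 15.07
tool_pos: [0.5348, -0.0063, 0.0374]
orientation: [1.511, 0.981, -1.511]
ft_force: [-3.2, 0.9, 1.4]
grip_width: -0.0001
```

Call:
{"method": "move_arm", "body": {"targets": "0 0 0 0 0 0 0; 0 0 0 0 0 0 0; 0 0 0 0 0 0 0; 0 0 0 0 0 0 0; 0 0 0 0 0 0 0"}}

```text
t: 15.48
tool_pos: [0.5348, -0.0063, 0.0373]
orientation: [1.511, 0.981, -1.511]
ft_force: [-3.5, 1.2, 1.9]
grip_width: 0.0
```

Call:
{"method": "move_arm", "body": {"targets": "0 0 0 0 0 0 0; 0 0 0 0 0 0 0; 0 0 0 0 0 0 0; 0 0 0 0 0 0 0; 0 0 0 0 0 0 0"}}

```text
t: 15.9
tool_pos: [0.5348, -0.0063, 0.0373]
orientation: [1.511, 0.981, -1.511]
ft_force: [-3.1, 1.5, 1.8]
grip_width: 0.0001
```

Call:
{"method": "move_arm", "body": {"targets": "0 0 0 0 0 0 0; 0 0 0 0 0 0 0; 0 0 0 0 0 0 0; 0 0 0 0 0 0 0; 0 0 0 0 0 0 0"}}

```text
t: 16.32
tool_pos: [0.5348, -0.0063, 0.0373]
orientation: [1.511, 0.981, -1.511]
ft_force: [-2.8, 2.6, 2.2]
grip_width: 0.0002
```

```bash
python3 - <<'E'
from h import *
st=read_state();print(st['t'],st['tool_pos'],st['ft_force'],st['grip_width'])
im=eyes.grab_frame('wrist')[:,:,::-1].copy();crop(im,220,100,120,100,6,'pics/w16c.png')
E
```

```text
16.3167 [ 0.5348002  -0.00627457  0.03733949] [-2.80414613  2.57528113  2.17682939] 0.0001655152540416678
```

View pics/w16c.png

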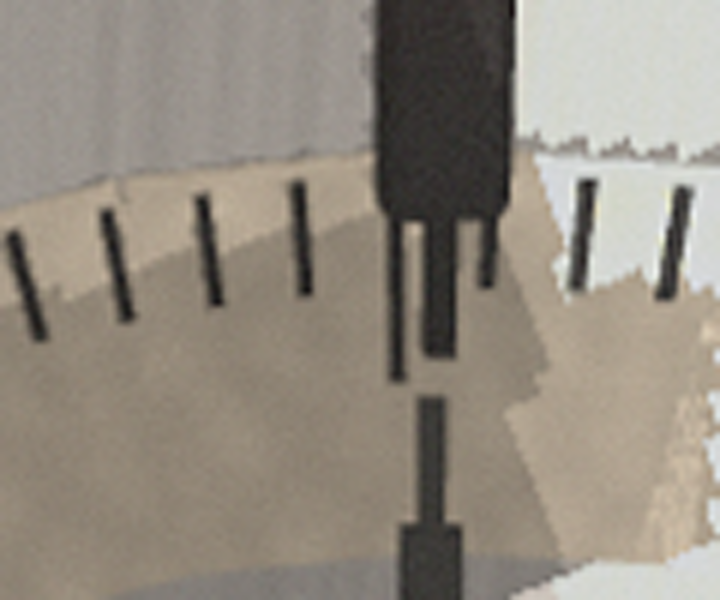

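The pointer sat at the nose (431 against 440, under 1 mm) for 1.7 s. Letting the arm back.

Call:
{"method": "move_arm", "body": {"targets": "-10 4 0 0 0 0 0; -20 7 0 0 0 0 0; -32 9 0 0 0 0 0; -44 11 0 0 0 0 0; -56 13 0 0 0 0 0"}}

```text
t: 16.78
tool_pos: [0.4788, 0.0066, 0.0374]
orientation: [1.511, 0.98, -1.51]
ft_force: [0.4, 0.3, 0.1]
grip_width: -0.0002
```

Call:
{"method": "move_arm", "body": {"targets": "-10 1 0 0 0 0 0; -20 3 0 0 0 0 0; -29 4 0 0 0 0 0; -29 4 15 0 0 0 0; -29 4 40 0 0 0 0"}}

```text
t: 17.2
tool_pos: [0.4482, 0.0108, 0.0762]
orientation: [1.509, 0.983, -1.514]
ft_force: [-0.3, -0.3, -0.5]
grip_width: -0.0006
```

Call:
{"method": "move_arm", "body": {"targets": "0 10 35 0 0 0 0; 0 30 70 0 0 0 0; 0 55 105 0 0 0 0; 0 75 125 0 0 0 0; 0 75 125 0 0 0 0"}}

```text
t: 17.62
tool_pos: [0.4517, 0.0883, 0.2068]
orientation: [1.515, 0.978, -1.502]
ft_force: [-0.2, 0.1, -0.1]
grip_width: -0.0002
```

Call:
{"method": "move_arm", "body": {"targets": "0 0 0 0 0 0 0; 0 0 0 0 0 0 0; 0 0 0 0 0 0 0; 0 0 0 0 0 0 0; 0 0 0 0 0 0 0"}}

```text
t: 18.03
tool_pos: [0.4495, 0.0852, 0.2015]
orientation: [1.51, 0.981, -1.513]
ft_force: [0.6, -0.2, 0.3]
grip_width: 0.0005
```

```bash
python3 - <<'E'
from h import *
st=read_state();print(st['t'],st['tool_pos'],st['ft_force'],st['grip_width'])
im=eyes.grab_frame('wrist')[:,:,::-1].copy();cv2.imwrite('pics/w17.png',im)
im=eyes.grab_frame('scene')[:,:,::-1].copy();crop(im,140,90,260,160,3,'pics/s17c.png')
im=eyes.grab_frame('top')[:,:,::-1].copy();cv2.imwrite('pics/t17.png',im)
E
```

```text
18.0333 [0.44954686 0.08516948 0.20153406] [ 0.55097838 -0.18982764  0.32962911] 0.00046803750727983395
```

View pics/w17.png

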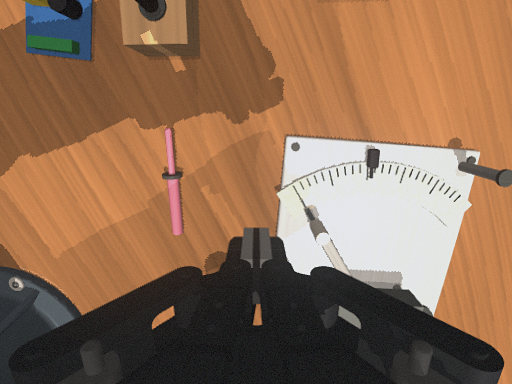

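View pics/s17c.png

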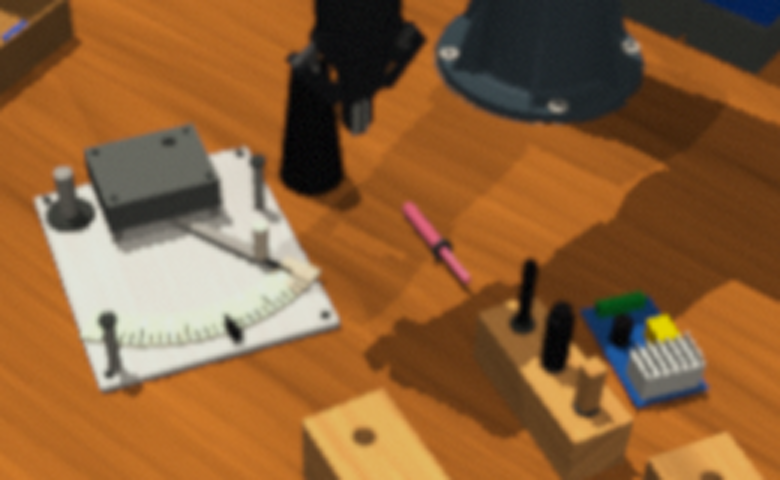

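View pics/t17.png

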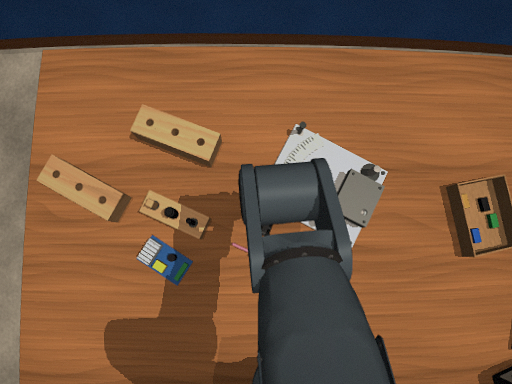

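Pointer is back at the 0 mark, the tab is still between marks 10 and 11, the pin stands upright in its hole, and the gripper is clear. Handing in.

```bash
python3 -c "
from plant import env
print(env.job_done())"
```

```text
the job is handed in; nothing more can be done
None
```

I freed the tension arm with the release pin, checked the spring at the tab, put the pin back in the stand and handed the job in at about 18 s. One thing went wrong: the pink look-alike was knocked over.

- **Release:** I pressed the pin down through the housing hole with about 5 to 6 N. The arm sprang back to its stop, with the pointer at the 0 mark.
- **Spring check:** I measured the tab at about 0.52 rad and pushed the roller with the shut fingers. The pointer stayed within about 1 mm of the tab nose for 1.7 s, and then I let the arm go home.
- **Last checks:** After I backed off, the pictures showed the following:
  - The pointer was at the 0 mark.
  - The tab was at the same place on the scale.
  - The pin hung upright in its own hole with its collar on the wood.
  - The driver, scraper, circuit board and cone stood where they were, as far as the views show.
  - Nothing touched the gripper.
- **What went wrong:** The pink look-alike stood upright at the start. It was found lying on the bench after I carried the pin to the rig, so I probably brushed it on the way. I left it lying there. It is still on the work surface.

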